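Hang the keyhole holder on its stud

ROBOT

A 6-joint arm with a two-finger parallel gripper is mounted at the origin on a cart in front of the work surface, level with it; the furniture and walls round the work are solid. World frame = base frame: x ahead of the robot, y to its left, z up, the work surface at z = 0. Lengths are in m, angles in rad, forces in N, time in s.
With the tool pointing down it reaches from about 0.35 to 0.775 m from the base axis. Payload 7.3 kg.
Tool frame: the origin (TCP) lies at the very end of the fingers, on their centre line; the grasp point (between the pads) lies 19 mm behind it; z points along the fingers, y is the line along which they close (so a half turn about z gives the same grasp; the last joint's range is limited). The gripper opens to 92 mm and grips with 3 to 60 N. Pads are 19 mm wide; open, the fingers measure 130 mm over their backs; the gripper's body (75 mm by 190 mm) begins 47 mm behind the grasp point.
Start: joints at [-1.344, 0.342, 1.524, -0, 1.275, -0.146], TCP at [0.191, -0.489, 0.227] pointing down, gripper open.
Joint ranges: [-2.53, 2.53], [-0.77, 2.02], [0.04, 2.7], [-1, 4.14], [0.28, 2.66], [-3.11, 3.11]. Speed limits (rad/s): [2.57, 2.57, 3.14, 3.14, 3.14, 3.14].

INTERFACE

Orientations are given as [roll, pitch, yaw] about the fixed x, y, z axes, in that order (R = Rz(yaw) Ry(pitch) Rx(roll)).
In Python, from cell import robot, read_camera, get_calibration gives the robot as it stands. The module is installed in compiled form; this text tells all that it offers.
- The arm moves only by the tool send_rows, never from a script. Its argument "plan" is a list of rows, each a list of 2 entries, a list of its own where there are three numbers: the shift along the tool's x, y, z as a fraction of full scale, then the turn, a rotation vector about the tool's x, y, z as a fraction of full scale. A call has exactly 10 rows; each row shifts and turns the commanded pose from where the row before left it, along the tool's axes as they then stand; what a row does not reach is not made up. Full scale, the value 1, is 0.025 m for a shift and 90 degrees for a turn. A row lasts 1/8 s, in which the tool goes at most 62.5 mm and 10.7 degrees, less where a joint would pass 70% of its speed; a pose out of reach is approached as far as the arm can. A call with a number of a shift or a turn outside -1 to 1 is refused whole. A call with a gripper value outside its range is refused whole. "gripper" is the opening, from -1 (shut) to 1 (fully open), so that 0 is half open, set as the call begins (left out, the last holds). The fingers move at their own pace and stop on an object; "force" is the grip in N (left out, the last holds). Time passes only in rows, so rows that do not move let the fingers close, or fill a call up. It gives the time, the measured TCP pose, the force, the opening and the grip force at its end, in the units of the state.
- robot.observe(): the state, without advancing time (a new reading comes with each control period).
- read_camera(name): name is "scene" or "top" or "wrist"; returns (picture, depth): 384x512x3 uint8, blue, green, red; 384x512 float32, m along the optical axis (not along the pixel's ray), 0 where there is no reading.
- get_calibration(name): a dict with "intrinsics" (3x3 intrinsics, pixels), "rvec" (rotation vector, rad) and "tvec" (3), from world to camera coordinates, as OpenCV has them. Camera axes: x right, y down, z forward; pixel columns grow to the right and rows downward; lengths in m; the calibration is good to about 2 mm. A picture is of the moment at which its call begins: read the wrist's pose just before it. get_calibration takes no time and is no camera call; for the wrist camera it gives the pose at the moment of the call.
- robot.hand_in(): hands the job in; it is judged then, once.
The state is a dict: "time": time; "qpos": joint angles; "qvel": joint speeds; "joint_efforts": joint torques, N m; "tool_pos": TCP position; "tool_rot": TCP orientation; "contact_force": force on the tool from outside, world axes, zero at the start; "torque": the same for the moment, N m; "opening": finger opening in m; "grip_force": force on a finger pad.
Only numpy, scipy, OpenCV 4.12 (cv2) and the standard library are available. Lean on these libraries where they do the work, as an engineer would, in place of code of your own. Each camera call takes 0.05 s, during which the arm holds its last target. There are 200 camera calls.

TASK

Pick up the white pen holder (it has a grip fin on top), press the wide part of the keyhole in its back plate over the headed stud of the metal stand until the plate has pushed the stand's spring catch in, then slide it down until it is fully home on the stud and the catch has sprung out again over the plate's top edge. Let go and leave it hanging there upright. Work gently by feel, as the stud is not exactly at its marked height: never push the holder against the stand with more than 30 N, and leave the bottle, the tape roll and the timer where they are.

Things in the scene. Friction and masses are not known exactly. Their poses are not given: they have to be found in the camera images.
- holder_grip (a point): Centre of the grip fin on top of the white pen holder. Fin 14 mm thick (y), 32 mm long (x), 32 mm high (z). This point is 114 mm above the holder's underside and 30 mm in front (-x) of the back plate's rear face. Nothing lies beside the fin down to the cup's rim. Axes of the holder: z up, +x towards its back plate, away from the cup.
- holder_hole (a point): Centre of the wide part (octagon, 23 mm across) of the keyhole, on the rear face of the back plate, 62 mm above the underside: 30 mm in +x and 52 mm in -z from holder_grip; same axes. From it an 11 mm wide slot runs straight up; its closed end is 26 mm above this point, the plate's top edge 44 mm above.
- holder: White plastic pen holder, about 160 g, loose, standing upright at first. Back plate 64 mm wide, 106 mm high, 4 mm thick; cup in front of it 46 mm wide, 44 mm deep, 45 mm high. Origin in the underside, 114 mm below holder_grip and 6 mm in +x from it.
- stud_mark (a point): Mark on the stand's front face, 125 mm above the worktop. Axes: z up, +x into the board (press direction). The stud is exactly on the centre line but up to 12 mm above or below this mark (set by hand, does not move in use). Neck 8 mm dia, 7 mm long from face to head; flat round head, chamfered by 1.5 mm, 18 mm dia, 7 mm thick: its front is 14 mm from the board. Fully home, holder_hole is 22 mm below the stud's axis.
- stand: Metal stand, fixed: upright flat board 140 mm wide, 180 mm high, on a foot 12 mm high that sticks out 20 mm in front of the board. Origin on the worktop under stud_mark, at the board's front face; axes as stud_mark. Fully home the 4 mm plate has 3 mm of play between board and stud head.
- catch (a joint): Spring catch, a block 18 mm wide, 24 to 36 mm above the stud's axis (moves with it). Value: how far it is pushed into the board, in m; 0 = out, standing 9 mm proud; 0.0088 = end. 4 N to start, 7.5 N at the end. The plate pushes it in; it then rubs on the plate, so the holder does not slide down by its own weight. It springs out over the plate's top edge in the last 2 mm.
- spare_bottle: White closed sample bottle, 48 mm in diameter, 112 mm high; origin at the centre of its underside. Bystander.
- tape_roll: Tan tape roll lying flat, 68 mm in diameter, 19 mm high; origin at the centre of its underside. Bystander.
- lab_timer: White timer with three keys, 58x66x20 mm, lying flat; origin at the centre of its underside. Bystander.

How it is judged:
By the outcome, as a careful person would: the job done as asked, in the order asked, and still so for the second after the job is handed in, with the robot touching nothing.
It also fails if it takes over 72 s, if anything falls off the work surface, if the arm or the gripper's body presses on something with over 40 N, if the wrist force passes 120 N, or if a joint passes its speed limit or range.

## Working session

There is one attempt and no reset: what is moved stays moved. The work goes in short steps, Python scripts to look and compute and a tool call to move; the robot and the scene stay as the last step left them, time stands still between calls to the robot, and variables do not carry over. Pictures are saved under pics/ and viewed, at most 10 in all, crops included, and the job is handed in when it is done.

Besides the shell and the picture viewer there is one more tool, called after "Request:" as name(argument=value, ...) on one line, values as JSON. send_rows: Moves the arm, as the interface text tells. Shift numbers are shares of 0.025 m and turn numbers shares of 90 degrees, none past 1 either way. Its arguments: {"type":"object","properties":{"plan":{"type":"array"},"gripper":{"type":"number"},"force":{"type":"number"}},"required":["plan"]}

```bash
mkdir -p pics
cat > h.py <<'E'
import numpy as np, cv2
from cell import robot, read_camera, get_calibration
def cam(name):
    c=get_calibration(name); R=cv2.Rodrigues(np.array(c["rvec"],float))[0]; t=np.array(c["tvec"],float).ravel()
    im,d=read_camera(name); return im,d,np.array(c["intrinsics"]),R,t
def cloud(d,K,R,t):
    v,u=np.mgrid[:d.shape[0],:d.shape[1]]
    P=np.stack([(u-K[0,2])/K[0,0]*d,(v-K[1,2])/K[1,1]*d,d],-1)
    return (P-t)@R
def save(n,im,d,K,R,t):
    cv2.imwrite(f"pics/{n}.png",im); np.savez(f"pics/{n}.npz",W=cloud(d,K,R,t),d=d,im=im,K=K,R=R,t=t)
E
python3 - <<'E'
from h import *
s=robot.observe(); print(s)
a=[]
for n in("scene","top"):
    r=cam(n); save(n+"0",*r); a.append(r[0]); print(n,(-r[3].T@r[4]).round(3))
cv2.imwrite("pics/both.png",cv2.resize(np.vstack(a),None,fx=.78,fy=.78))
E
```

```text
{'time': 0.0, 'qpos': array([-1.34399186e+00,  3.42748642e-01,  1.52503918e+00,  9.54285430e-06,
        1.27541392e+00, -1.46012489e-01]), 'qvel': array([-0.00235906, -0.00097892, -0.00140531, -0.00045087, -0.00011449,
       -0.00258087]), 'joint_efforts': array([-1.11835107e-03, -4.31246030e+01, -2.44220334e+01,  7.16972980e-02,
        5.58450376e-02, -1.29476666e-04]), 'tool_pos': array([ 0.19114755, -0.48851247,  0.22602379]), 'tool_rot': array([-3.14000201e+00, -2.43140938e-04,  3.72813979e-01]), 'contact_force': array([0.13332872, 0.12420558, 0.87790335]), 'torque': array([-0.00532299, -0.02120987, -0.01789968]), 'grip_force': 0.0, 'opening': 0.0917024897785768}
scene [-0.805 -0.294  0.72 ]
top [ 0.424 -0.228  1.274]
```

View pics/both.png

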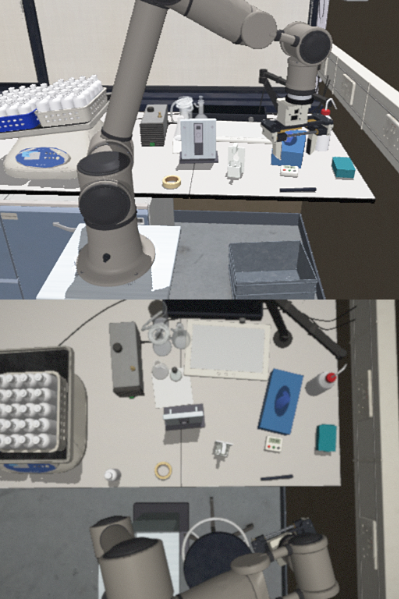

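The scene camera (upper half) shows the stand at about (198,140) and the holder at about (235,160). The top camera (lower half) shows the stand at (183,416) and the holder at (221,452), with the tape, timer and bottle well to the side. Next I'll look at the point clouds and an enlarged crop.

Run:
```python
from h import *
T=np.load("pics/top0.npz");S=np.load("pics/scene0.npz")
a=cv2.resize(T["im"][110:230,180:340],None,fx=5,fy=5,interpolation=cv2.INTER_CUBIC)[:600]
cv2.imwrite("pics/topc.png",a)
a=cv2.resize(S["im"][140:240,210:330],None,fx=6,fy=6,interpolation=cv2.INTER_CUBIC)
cv2.imwrite("pics/scc.png",a)
W=T["W"]
def show(n,sl,lo,hi):
    P=W[sl].reshape(-1,3);P=P[(P[:,2]>lo)&(P[:,2]<hi)]
    r=cv2.minAreaRect(P[:,:2].astype(np.float32)*1000); print(n,len(P),P[:,2].max().round(4),r,np.median(P,0).round(4))
show("stand top",np.s_[125:165,205:270],.165,.2)
show("stand foot",np.s_[125:170,205:270],.006,.02)
show("fin",np.s_[175:220,260:310],.115,.14)
show("plate",np.s_[175:220,260:310],.085,.113)
show("holder all",np.s_[175:220,260:310],.03,.14)
```

```text
stand top 375 0.1853 ((590.3610229492188, -186.21786499023438), (19.059240341186523, 139.28672790527344), 5.145658016204834) [ 0.5903 -0.1851  0.1786]
stand foot 1027 0.0198 ((623.2382202148438, -187.47109985351562), (200.22923278808594, 132.68043518066406), 89.77403259277344) [ 0.6358 -0.178   0.0104]
fin 58 0.1331 ((472.1554260253906, -329.8477478027344), (13.400514602661133, 31.27899932861328), 77.99942016601562) [ 0.4731 -0.3288  0.1287]
plate 60 0.1119 ((489.44989013671875, -338.9483337402344), (53.7712516784668, 52.7285270690918), 19.250019073486328) [ 0.497  -0.3323  0.1059]
holder all 203 0.1331 ((478.5668029785156, -330.69586181640625), (62.45658874511719, 48.08681869506836), 76.84117889404297) [ 0.4861 -0.3306  0.1034]
```

View pics/topc.png

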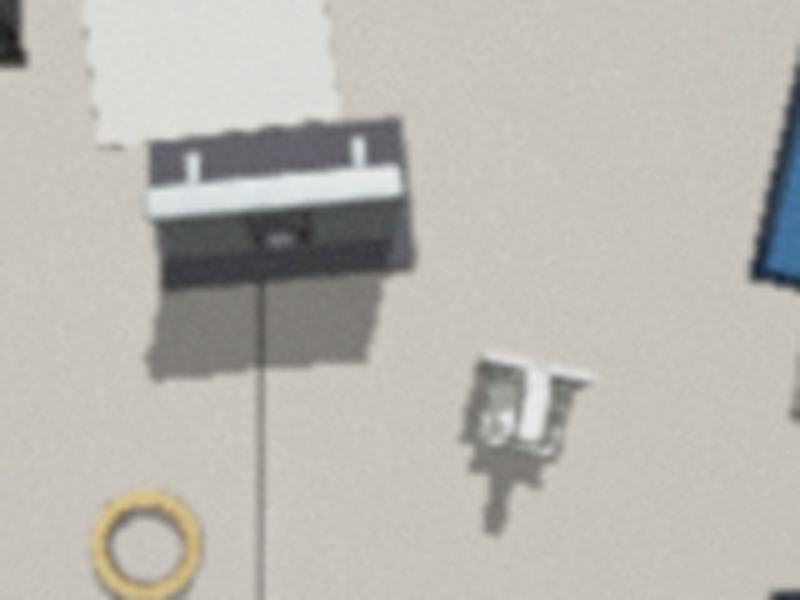

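View pics/scc.png

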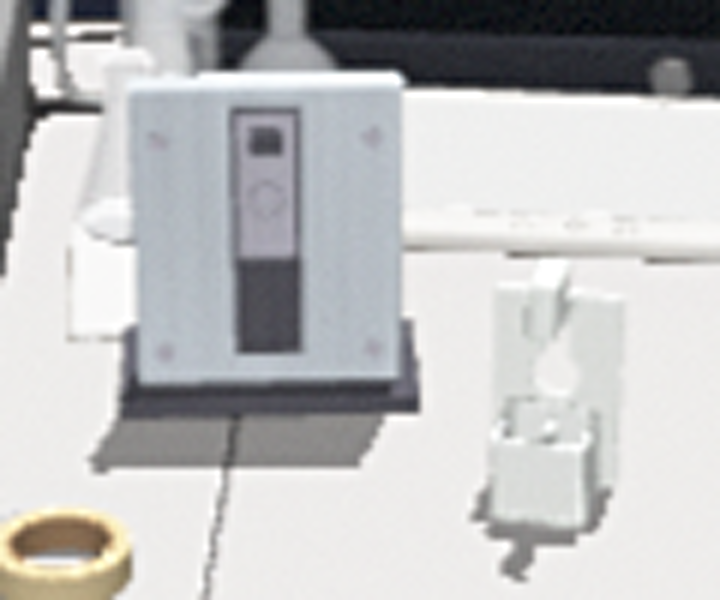

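The crops show the stand with slight positive yaw. In the scene crop the stud head is a faint circle at (267,198), with the dark catch above it at (266,140). The holder's plate faces the stand at about -12° yaw. Next I'll work out the positions.

Run:
```python
from h import *
S=np.load("pics/scene0.npz");W=S["W"];K,R,t=S["K"],S["R"],S["t"]
def pl(P):
    c=P.mean(0);
    for _ in range(4):
        c=P.mean(0);n=np.linalg.svd(P-c)[2][2]; n*=np.sign(n[0]); e=(P-c)@n; P=P[abs(e)<2.5*e.std()+1e-4]
    return c,n,e.std()
A=np.r_[W[157:200,234:246].reshape(-1,3),W[157:200,263:275].reshape(-1,3)]
c,n,s=pl(A);print("board",c,n,s,"yaw",np.degrees(np.arctan2(n[1],n[0])))
def ray(u,v,c,n):
    o=-R.T@t; d=R.T@np.array([(u-K[0,2])/K[0,0],(v-K[1,2])/K[1,1],1]); return o+d*((c-o)@n)/(d@n)
def px(x,y): return 210+(x+.5)/6-.5,140+(y+.5)/6-.5
for nm,p,off in(("head",(267,198),.014),("catch",(266,140),.009),("TL",(128,80),0),("TR",(402,80),0),("BL",(140,384),0),("BR",(402,380),0)):
    print(nm,ray(*px(*p),c-n*off,n).round(4))
B=W[188:220,293:313].reshape(-1,3);B=B[(B[:,2]>.06)&(B[:,2]<.1)]
c2,n2,s2=pl(B);print("plate",c2,n2,s2,"yaw",np.degrees(np.arctan2(n2[1],n2[0])))
g=get_calibration("wrist");Rw=cv2.Rodrigues(np.array(g["rvec"]))[0];o=-Rw.T@np.array(g["tvec"]).ravel()
st=robot.observe();from scipy.spatial.transform import Rotation as Q
T=Q.from_euler("xyz",st["tool_rot"]).as_matrix();print("cam in tool",T.T@(o-st["tool_pos"]),"\n",(T.T@Rw.T).round(3),g["intrinsics"][0])
```

```text
board [ 0.58288575 -0.18372886  0.09997565] [0.99621996 0.08684009 0.00214139] 0.002997370518651903 yaw 4.981856932100061
head [ 0.5689 -0.1851  0.1253]
catch [ 0.5738 -0.1847  0.1553]
TL [ 0.5767 -0.115   0.1858]
TR [ 0.5888 -0.2531  0.183 ]
BL [ 0.5771 -0.1151  0.0133]
BR [ 0.5892 -0.2537  0.0123]
plate [ 0.4983228  -0.33402276  0.07987382] [ 0.97572921 -0.21788246  0.02190315] 0.00254266515455376 yaw -12.587759251905162
cam in tool [ 6.73243246e-02  2.06883319e-05 -1.56466136e-01] 
 [[-0.    -0.968 -0.252]
 [ 1.    -0.    -0.001]
 [ 0.001 -0.252  0.968]] [297.75570664   0.         254.56393115]
```

Request:
send_rows(plan=[[[0,0,0],[0,0,0.091]],[[0,0,0],[0,0,0.091]],[[0.97,-0.85,0.1],[0,0,0]],[[0.97,-0.85,0.1],[0,0,0]],[[0.97,-0.85,0.1],[0,0,0]],[[0.97,-0.85,0.1],[0,0,0]],[[0.97,-0.85,0.1],[0,0,0]],[[0.97,-0.85,0.1],[0,0,0]],[[0.97,-0.85,0.1],[0,0,0]],[[0.97,-0.85,0.1],[0,0,0]]], gripper=1)

```text
time: 1.35
tool_pos: [0.3703, -0.3018, 0.2064]
tool_rot: [-3.141, 0.0, 0.087]
contact_force: [0.3, -0.7, -1.1]
opening: 0.0917
grip_force: 0.0
```

Request:
send_rows(plan=[[[0.97,-0.85,0.1],[0,0,0]],[[0.97,-0.85,0.1],[0,0,0]],[[0.97,-0.85,0.1],[0,0,0]],[[0.97,-0.85,0.1],[0,0,0]],[[0.6,-0.7,0.1],[0,0.1,0]],[[0,0,0],[0,0.1,0]],[[0,0,0],[0,0.1,0]],[[0,0,0],[0,0.1,0]],[[0,0,0],[0,0.1,0]],[[0,0,0],[0,0,0]]])

```text
time: 2.6
tool_pos: [0.4718, -0.1858, 0.1914]
tool_rot: [-3.118, -0.696, 0.083]
contact_force: [-0.7, -0.3, 0.4]
opening: 0.0917
grip_force: 0.0
```

Run:
```python
from h import *
s=robot.observe();print(s["tool_pos"],s["tool_rot"],s["qpos"])
r=cam("wrist");save("w0",*r)
cv2.imwrite("pics/w0b.png",cv2.resize(r[0],(800,600)))
```

```text
[ 0.47178939 -0.18583131  0.19140449] [-3.117593   -0.69603407  0.08251868] [-0.88856892  0.15959894  2.13899935  1.00411239  0.6987113  -0.16105743]
```

View pics/w0b.png

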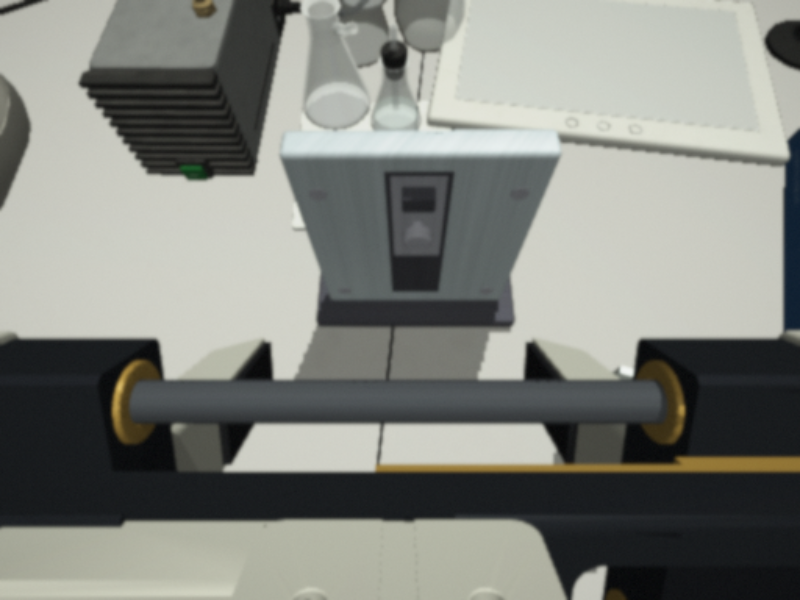

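The wrist view shows the board top edge at about y=155, the catch at (418,198) and the stud head at about (417,232). I'll enlarge that area.

Run:
```python
from h import *
S=np.load("pics/w0.npz");W=S["W"];im=S["im"]
cv2.imwrite("pics/w0c.png",cv2.resize(im[90:205,225:310],None,fx=5.2,fy=5.2,interpolation=cv2.INTER_CUBIC))
A=np.r_[W[115:170,205:238].reshape(-1,3),W[115:170,295:325].reshape(-1,3)]
A=A[abs(A[:,0]-.583)<.03]
c=A.mean(0)
for _ in range(6):
    c=A.mean(0);n=np.linalg.svd(A-c)[2][2];n*=np.sign(n[0]);e=(A-c)@n;A=A[abs(e)<2.5*e.std()+1e-4]
print(c,n,e.std())
n0=np.array([np.cos(.087),np.sin(.087),0]);
D=(c-W)@n0
for v in range(112,180,4): print(v,W[v,267].round(4),(D[v,262:273:2]*1000).round(0))
```

```text
[ 0.58123114 -0.18183732  0.11894681] [ 9.96128225e-01  8.79121889e-02 -7.91950882e-05] 0.000394994688539496
112 [ 0.5811 -0.1846  0.1641] [0. 0. 1. 1. 0. 0.]
116 [ 0.5801 -0.1848  0.1604] [1. 0. 1. 0. 0. 0.]
120 [ 0.5799 -0.1849  0.1555] [1. 1. 1. 1. 2. 1.]
124 [ 0.5764 -0.1852  0.1548] [5. 5. 6. 6. 6. 5.]
128 [ 0.5725 -0.1855  0.1546] [8. 9. 9. 9. 9. 8.]
132 [ 0.5724 -0.1856  0.1493] [9. 8. 9. 9. 9. 8.]
136 [ 0.581  -0.1852  0.1315] [ 0. -1.  1.  0.  0.  0.]
140 [ 0.5807 -0.1853  0.1257] [ 1.  1. -0. -0.  0.  1.]
144 [ 0.5789 -0.1856  0.1219] [0. 2. 4. 4. 2. 1.]
148 [ 0.5701 -0.1861  0.1286] [11. 10. 10. 11. 11. 10.]
152 [ 0.5674 -0.1864  0.1263] [13. 14. 14. 14. 14. 13.]
156 [ 0.5675 -0.1865  0.1193] [14. 13. 14. 14. 13. 14.]
160 [ 0.5674 -0.1866  0.1123] [ 0.  0. 14. 14.  1.  0.]
164 [ 0.5816 -0.1861  0.0804] [ 0.  2.  0.  0. -0.  0.]
168 [ 0.5813 -0.1863  0.0723] [0. 1. 0. 1. 0. 1.]
172 [ 0.5813 -0.1864  0.0632] [ 0. -0.  1.  0. -1.  0.]
176 [ 0.5821 -0.1866  0.0523] [-0. -0.  0.  0.  0.  0.]
```

View pics/w0c.png

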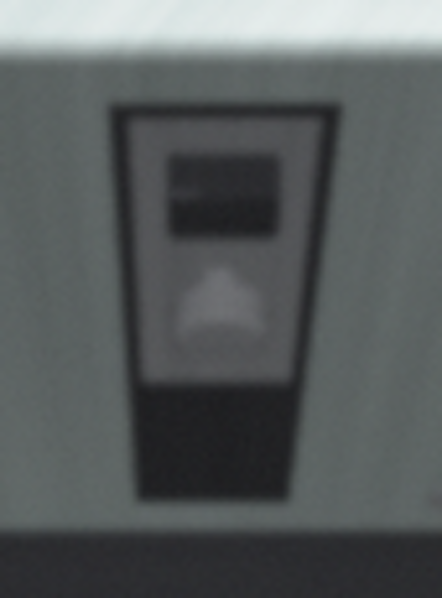

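The crop shows the catch at (222,195) and the stud head at (220,310). The wrist depth is clean (0.4 mm), so I'll take the head and catch positions from the depth step.

Run:
```python
from h import *
S=np.load("pics/w0.npz");W=S["W"]
c=np.array([.5812,-.18184,.119]);n=np.array([np.cos(.087),np.sin(.087),0]);y=np.array([-n[1],n[0],0])
D=(c-W)@n; Y=W@y; Z=W[...,2]
sub=np.zeros(D.shape,bool);sub[95:175,235:300]=1
for nm,m in(("head",sub&(D>.0125)&(D<.0155)),("catch front",sub&(D>.0075)&(D<.0097)&(Z>.14))):
    P=W[m];print(nm,len(P),P.mean(0).round(4),"y",Y[m].min(),Y[m].max(),"z",Z[m].min(),Z[m].max())
v=slice(115,150);e=(abs(D)<.003)&(Z>.05)&(Z<.175);rows=[ (Y[r][e[r]&(np.arange(512)<325)&(np.arange(512)>180)]) for r in range(115,160,5)]
print([((q.min()+q.max())/2).round(4) for q in rows],[(q.max()-q.min()).round(4) for q in rows])
q=sub&(D<.003)&(Z>.17)
print("top",Z[80:105,200:330][(abs(D[80:105,200:330])<.003)].max())
```

```text
head 154 [ 0.5678 -0.1861  0.1209] y -0.24337898934613425 -0.22680911098665685 z 0.11095297412602932 0.12867269450578722
catch front 193 [ 0.5727 -0.1859  0.1504] y -0.24386220529893543 -0.2261605477309795 z 0.14366297434818012 0.15576073737120896
[np.float64(-0.2236), np.float64(-0.2241), np.float64(-0.2249), np.float64(-0.2256), np.float64(-0.226), np.float64(-0.2269), np.float64(-0.2277), np.float64(-0.2288), np.float64(-0.2288)] [np.float64(0.1144), np.float64(0.1159), np.float64(0.1173), np.float64(0.1182), np.float64(0.1199), np.float64(0.122), np.float64(0.123), np.float64(0.1242), np.float64(0.128)]
top 0.1798104830623156
```

```bash
cat >> h.py <<'E'
from scipy.spatial.transform import Rotation as Q
def go(pos,rpy):
    s=robot.observe();A=Q.from_euler("xyz",s["tool_rot"]);B=Q.from_euler("xyz",rpy)
    print("turn first (frac total)",((A.inv()*B).as_rotvec()/(np.pi/2)).round(4),"then shift (frac total, new axes)",(B.inv().apply(np.array(pos)-s["tool_pos"])/.025).round(3))
E
python3 -c "
from h import *
go([.404,-.315,.2],[np.pi,0,-.218])"
```

```text
turn first (frac total) [-0.0804 -0.4374  0.1894] then shift (frac total, new axes) [-1.561  5.62  -0.317]
```

Request:
send_rows(plan=[[[0,0,0],[-0.0161,-0.0875,0.0379]],[[0,0,0],[-0.0161,-0.0875,0.0379]],[[0,0,0],[-0.0161,-0.0875,0.0379]],[[0,0,0],[-0.0161,-0.0875,0.0379]],[[0,0,0],[-0.0161,-0.0875,0.0379]],[[-0.4,1,-0.08],[0,0,0]],[[-0.4,1,-0.08],[0,0,0]],[[-0.4,1,-0.08],[0,0,0]],[[-0.3,1,-0.08],[0,0,0]],[[0,1,0],[0,0,0]]])

```text
time: 3.9
tool_pos: [0.4165, -0.3006, 0.1908]
tool_rot: [-3.112, -0.107, -0.157]
contact_force: [0.7, 0.0, -0.2]
opening: 0.092
grip_force: 0.0
```

Request:
send_rows(plan=[[[0,0.6,0],[0,0,0]],[[0,0,0],[0,0,0]],[[0,0,0],[0,0,0]],[[0,0,0],[0,0,0]],[[0,0,0],[0,0,0]],[[0,0,0],[0,0,0]],[[0,0,0],[0,0,0]],[[0,0,0],[0,0,0]],[[0,0,0],[0,0,0]],[[0,0,0],[0,0,0]]])

```text
time: 5.15
tool_pos: [0.4142, -0.3135, 0.1892]
tool_rot: [-3.107, -0.108, -0.155]
contact_force: [-0.4, -0.5, 0.1]
opening: 0.0917
grip_force: 0.0
```

Run:
```python
from h import *
s=robot.observe();print(s["tool_pos"],s["tool_rot"],s["qpos"])
r=cam("wrist");save("w1",*r)
cv2.imwrite("pics/w1b.png",cv2.resize(r[0],(800,600)))
W=np.load("pics/w1.npz")["W"]
m=(abs(W[...,0]-.475)<.06)&(abs(W[...,1]+.33)<.06)
for nm,lo,hi in(("fin top",.126,.136),("plate top",.1025,.1095),):
    P=W[m&(W[...,2]>lo)&(W[...,2]<hi)]
    print(nm,len(P),cv2.minAreaRect(P[:,:2].astype(np.float32)*1000),P.mean(0).round(4))
```

```text
[ 0.41423342 -0.31351647  0.18923456] [-3.10652198 -0.10816172 -0.15529898] [-0.85540551  0.32512367  1.66589848  0.10870087  1.09276036  0.82153758]
fin top 756 ((472.3516540527344, -328.26593017578125), (13.779906272888184, 31.566970825195312), 78.24608612060547) [ 0.4723 -0.3282  0.1282]
plate top 598 ((495.4239807128906, -333.0249328613281), (63.933162689208984, 12.894119262695312), 78.06556701660156) [ 0.4978 -0.3337  0.1051]
```

View pics/w1b.png

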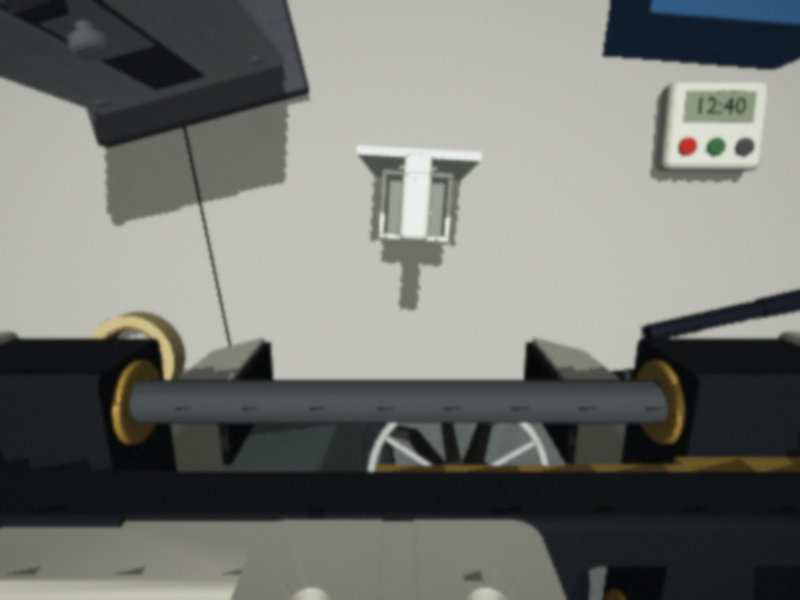

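The picture shows the holder squarely ahead, with the fin at (417,195) and the plate edge at (418,153). The timer, tape and stand are clear of it. Some of the turn was lost to speed limiting, so I'll use smaller turns per row.

```bash
python3 -c "
from h import *
go([.4723,-.3282,.16],[np.pi,0,-.208])"
```

```text
turn first (frac total) [-0.0241 -0.0682  0.0348] then shift (frac total, new axes) [2.394 0.095 1.17 ]
```

Request:
send_rows(plan=[[[0,0,0],[-0.008,-0.0227,0.0116]],[[0,0,0],[-0.008,-0.0227,0.0116]],[[0,0,0],[-0.008,-0.0227,0.0116]],[[0.6,0.024,0.29],[0,0,0]],[[0.6,0.024,0.29],[0,0,0]],[[0.6,0.024,0.29],[0,0,0]],[[0.6,0.024,0.29],[0,0,0]],[[0,0,0],[0,0,0]],[[0,0,0],[0,0,0]],[[0,0,0],[0,0,0]]])

```text
time: 6.45
tool_pos: [0.4722, -0.3283, 0.1606]
tool_rot: [3.142, -0.001, -0.208]
contact_force: [-0.2, -0.5, -0.4]
opening: 0.0917
grip_force: 0.0
```

```bash
python3 -c "
from h import *
print(robot.observe()['tool_rot'])
go([.4723,-.3282,.095],[np.pi,0,-.208])"
```

```text
[ 3.14153111e+00 -5.15346887e-04 -2.08293714e-01]
turn first (frac total) [ 0.     -0.0003 -0.0002] then shift (frac total, new axes) [ 0.003 -0.003  2.626]
```

Request:
send_rows(plan=[[[0,0,0.655],[0,0,0]],[[0,0,0.655],[0,0,0]],[[0,0,0.655],[0,0,0]],[[0,0,0.655],[0,0,0]],[[0,0,0],[0,0,0]],[[0,0,0],[0,0,0]],[[0,0,0],[0,0,0]],[[0,0,0],[0,0,0]],[[0,0,0],[0,0,0]],[[0,0,0],[0,0,0]]])

```text
time: 7.7
tool_pos: [0.4725, -0.3283, 0.0949]
tool_rot: [3.142, -0.001, -0.208]
contact_force: [0.3, -0.2, -0.4]
opening: 0.0922
grip_force: 0.0
```

Request:
send_rows(plan=[[[0,0,0],[0,0,0]],[[0,0,0],[0,0,0]],[[0,0,0],[0,0,0]],[[0,0,0],[0,0,0]],[[0,0,0],[0,0,0]],[[0,0,0],[0,0,0]],[[0,0,0],[0,0,0]],[[0,0,0],[0,0,0]],[[0,0,0],[0,0,0]],[[0,0,0],[0,0,0]]], gripper=-1, force=50)

```text
time: 8.95
tool_pos: [0.4725, -0.3282, 0.0947]
tool_rot: [-3.141, -0.0, -0.208]
contact_force: [-1.2, 0.1, -0.3]
opening: 0.0139
grip_force: 50.0
```

Request:
send_rows(plan=[[[0,0,-0.6],[0,0,0]],[[0,0,-0.6],[0,0,0]],[[0,0,-0.6],[0,0,0]],[[0,0,-0.6],[0,0,0]],[[0,0,0],[0,0,-0.047]],[[0,0,0],[0,0,-0.047]],[[0,0,0],[0,0,-0.047]],[[0,0,0],[0,0,-0.047]],[[0,0,0],[0,0,0]],[[0,0,0],[0,0,0]]])

```text
time: 10.2
tool_pos: [0.4725, -0.3283, 0.1551]
tool_rot: [3.141, -0.0, 0.086]
contact_force: [-0.3, -0.4, -2.0]
opening: 0.014
grip_force: 50.0
```

```bash
python3 -c "
from h import *
print(robot.observe()['contact_force'])
go([.5068,-.1918,.154],[np.pi,0,.087])"
```

```text
[-0.33817136 -0.36291139 -2.04552344]
turn first (frac total) [ 0.0001 -0.0003 -0.0007] then shift (frac total, new axes) [ 1.84  -5.319  0.045]
```

Request:
send_rows(plan=[[[0.2,-0.76,0.006],[0,0,0]],[[0.27,-0.76,0.006],[0,0,0]],[[0.27,-0.76,0.006],[0,0,0]],[[0.27,-0.76,0.006],[0,0,0]],[[0.27,-0.76,0.006],[0,0,0]],[[0.28,-0.76,0.006],[0,0,0]],[[0.28,-0.76,0.009],[0,0,0]],[[0,0,0],[0,0,0]],[[0,0,0],[0,0,0]],[[0,0,0],[0,0,0]]])

```text
time: 11.45
tool_pos: [0.5066, -0.1923, 0.1537]
tool_rot: [3.141, -0.0, 0.086]
contact_force: [0.8, 0.6, -2.4]
opening: 0.0138
grip_force: 50.0
```

Run:
```python
from h import *
s=robot.observe();print(s["tool_pos"],s["tool_rot"],s["contact_force"])
r=cam("wrist");save("w2",*r)
cv2.imwrite("pics/w2b.png",cv2.resize(r[0],(800,600)))
r=cam("scene");save("s2",*r)
```

```text
[ 0.50662624 -0.19231609  0.15366623] [ 3.14141835e+00 -2.84508381e-04  8.64721802e-02] [ 0.79207691  0.64858017 -2.40390387]
```

View pics/w2b.png

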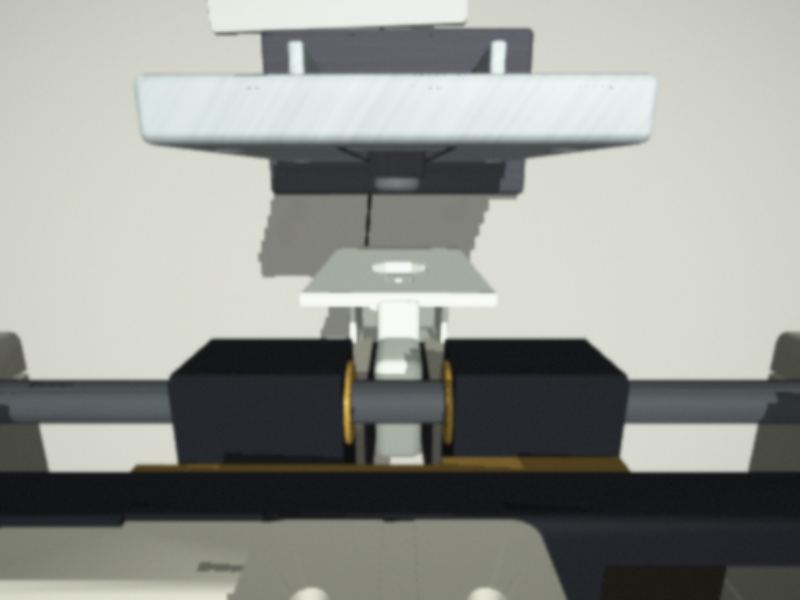

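The view looks down into the gap: the stud head is at (397,183), the plate's top edge at y≈299 (x 301–497), and the keyhole shows on its rear face at (398,268). Next I'll measure the plate tilt and offsets in stand axes.

Run:
```python
from h import *
W=np.load("pics/w2.npz")["W"]
n=np.array([np.cos(.087),np.sin(.087),0]);y=np.array([-n[1],n[0],0])
X=W@n-.5632;Y=W@y;Z=W[...,2]
sub=np.zeros(X.shape,bool);sub[155:200,185:325]=1
m=sub&(X>-.06)&(X<-.035)&(Z>.08)
p=sub&(abs(X+.047)<.006)&(Z>.156)
print("plate top edge",p.sum(),"x",X[p].min(),X[p].max(),"y",Y[p].min(),Y[p].max(),(Y[p].min()+Y[p].max())/2,"z",np.median(Z[p]))
q=sub&(Z<.152)&(Z>.075)&(abs(X+.045)<.012)
A=np.c_[Y[q],Z[q]-.12,np.ones(q.sum())];x=X[q]
for _ in range(4):
    k=np.linalg.lstsq(A,x,rcond=None)[0];e=x-A@k;g=abs(e)<2.5*e.std()+2e-4;A,x=A[g],x[g]
print("rear: dx/dy,dx/dz,x at z=.12,y=-.235",k[0],k[1],k[2]-.235*k[0],len(x),e.std())
for r in range(160,186,2): print(r,"|",*[f"{a*1000:.0f}" for a in X[r,240:272:3]],"| z",*[f"{a*1000:.0f}" for a in Z[r,240:272:8]])
h=np.zeros(X.shape,bool);h[100:130,225:285]=1
h&=(X<-.0085)&(X>-.018)&(Z>.105)&(Z<.135)
print("head",h.sum(),"y",Y[h].min(),Y[h].max(),"z",Z[h].max(),"x",X[h].min())
b=np.zeros(X.shape,bool);b[45:100,80:430]=1;b&=(Z>.172)
print("board top y mid",(Y[b].min()+Y[b].max())/2,"xmin",np.percentile(X[b],2),"z",np.median(Z[b]))
tp=robot.observe()["tool_pos"];print("tcp",tp@n-.5632,tp@y,tp[2])
```

```text
plate top edge 1487 x -0.05132839347154461 -0.044744575497408845 y -0.26761471269159537 -0.20314062899743188 -0.2353776708445136 z 0.16331117734949674
rear: dx/dy,dx/dz,x at z=.12,y=-.235 0.0020144926762918893 0.0007931601122898799 -0.04540096391426718 1899 0.000153501932430459
160 | -45 -46 -45 -45 -45 -45 -45 -45 -45 -45 -45 | z 73 72 72 73
162 | -45 -45 -45 -45 -45 -45 -45 -46 -46 -45 -45 | z 83 81 82 82
164 | -45 -45 -45 -45 -45 -45 -45 -45 -46 -45 -45 | z 92 92 92 91
166 | -45 -46 -46 -45 -45 -45 -45 -45 -46 -45 -45 | z 101 100 101 98
168 | -45 -45 -45 -46 -46 -45 -45 -45 -45 -45 -46 | z 108 107 107 109
170 | -46 -46 -46 -47 -47 -47 -47 -47 -47 -46 -46 | z 114 108 109 109
172 | -47 -48 -48 -48 -48 -48 -48 -48 -48 -48 -47 | z 113 108 108 110
174 | -45 -45 -49 -51 -51 -51 -51 -51 -49 -45 -45 | z 128 102 102 109
176 | -45 -46 -61 -61 -61 -54 -61 -61 -45 -45 -45 | z 134 60 96 136
178 | -45 -45 -63 -63 -63 -55 -63 -63 -45 -45 -45 | z 140 60 96 141
180 | -45 -45 -65 -65 -65 -57 -65 -65 -46 -45 -46 | z 146 61 96 142
182 | -45 -45 -45 -45 -45 -45 -45 -45 -46 -45 -45 | z 150 150 150 149
184 | -45 -45 -45 -45 -45 -45 -45 -45 -45 -45 -45 | z 155 154 154 155
head 228 y -0.24325793283388972 -0.2264021739181668 z 0.1292744606863993 x -0.013888556829996124
board top y mid -0.23499732811911875 xmin 0.0002776285693082858 z 0.17830742143812012
tcp -0.07523804366315551 -0.23557929543991457 0.15362975903372636
```

Request:
send_rows(plan=[[[0.28,-0.02,0],[0,0,0]],[[0.3,0,0],[0,0,0]],[[0.3,0,0],[0,0,0]],[[0.28,0,0],[0,0,0]],[[0.04,0,0],[0,0,0]],[[0.04,0,0],[0,0,0]],[[0.04,0,0],[0,0,0]],[[0.04,0,0],[0,0,0]],[[0,0,0],[0,0,0]],[[0,0,0],[0,0,0]]])

```text
time: 12.8
tool_pos: [0.5395, -0.1884, 0.1537]
tool_rot: [-3.142, -0.0, 0.087]
contact_force: [0.9, 0.4, -1.6]
opening: 0.0134
grip_force: 50.0
```

```bash
cat >> h.py <<'E'
n=np.array([np.cos(.087),np.sin(.087),0]);yy=np.array([-n[1],n[0],0])
def st():
    s=robot.observe();p=s["tool_pos"];f=s["contact_force"]
    print("t",s["time"].__round__(2),"rear x mm",((p@n-.5632+.030)*1000).round(2),"y",((p@yy+.235)*1000).round(2),"hole-.120",((p[2]+.019-.052-.120)*1000).round(2),"F x,y,z",(f@n).round(2),(f@yy).round(2),f[2].round(2),"M",s["torque"].round(2))
E
python3 -c "
from h import *
st()"
```

```text
t 12.8 rear x mm -12.12 y 0.47 hole-.120 0.69 F x,y,z 0.98 0.35 -1.62 M [0.   0.02 0.03]
```

Request:
send_rows(plan=[[[0.04,0,0],[0,0,0]],[[0.04,0.01,0],[0,0,0]],[[0.04,0.01,0],[0,0,0]],[[0.04,0,0],[0,0,0]],[[0.04,0,0],[0,0,0]],[[0.04,0,0],[0,0,0]],[[0.04,0,0],[0,0,0]],[[0,0,0],[0,0,0]],[[0,0,0],[0,0,0]],[[0,0,0],[0,0,0]]])

```text
time: 14.05
tool_pos: [0.5462, -0.1883, 0.1536]
tool_rot: [-3.141, 0.001, 0.087]
contact_force: [-5.6, -0.5, 1.0]
opening: 0.0137
grip_force: 50.0
```

```bash
python3 -c "
from h import *
st()"
```

```text
t 14.05 rear x mm -5.41 y -0.05 hole-.120 0.63 F x,y,z -5.58 -0.05 1.04 M [-0.09  0.87 -0.02]
```

Request:
send_rows(plan=[[[0.04,0,0],[0,0,0]],[[0.03,0,0],[0,0,0]],[[0.03,0,0],[0,0,0]],[[0.03,0,0],[0,0,0]],[[0.03,0,0],[0,0,0]],[[0,0,0],[0,0,0]],[[0,0,0],[0,0,0]],[[0,0,0],[0,0,0]],[[0,0,0],[0,0,0]],[[0,0,0],[0,0,0]]])

```text
time: 15.3
tool_pos: [0.5498, -0.188, 0.1537]
tool_rot: [-3.141, 0.001, 0.087]
contact_force: [-7.2, -2.2, 1.3]
opening: 0.0134
grip_force: 50.0
```

```bash
python3 -c "
from h import *
st()"
```

```text
t 15.3 rear x mm -1.76 y -0.02 hole-.120 0.67 F x,y,z -7.39 -1.54 1.32 M [-0.13  1.12 -0.01]
```

Request:
send_rows(plan=[[[0.016,0,0],[0,0,0]],[[0.016,0,0],[0,0,0]],[[0.016,0,0],[0,0,0]],[[0,0,0],[0,0,0]],[[0,0,0],[0,0,0]],[[0,0,0],[0,0,0]],[[0,0,0],[0,0,0]],[[0,0,0],[0,0,0]],[[0,0,0],[0,0,0]],[[0,0,0],[0,0,0]]])

```text
time: 16.55
tool_pos: [0.5509, -0.1879, 0.1537]
tool_rot: [-3.141, 0.002, 0.087]
contact_force: [-7.3, -1.1, 1.9]
opening: 0.014
grip_force: 50.0
```

```bash
python3 -c "
from h import *
st()"
```

```text
t 16.55 rear x mm -0.67 y -0.01 hole-.120 0.67 F x,y,z -7.41 -0.42 1.86 M [-0.19  1.18  0.07]
```

Request:
send_rows(plan=[[[0.012,0,0],[0,0,0]],[[0.012,0,0],[0,0,0]],[[0,0,0],[0,0,0]],[[0,0,0],[0,0,0]],[[0,0,0],[0,0,0]],[[0,0,0],[0,0,0]],[[0,0,0],[0,0,0]],[[0,0,0],[0,0,0]],[[0,0,0],[0,0,0]],[[0,0,0],[0,0,0]]])

```text
time: 17.8
tool_pos: [0.5515, -0.1878, 0.1537]
tool_rot: [-3.141, 0.002, 0.087]
contact_force: [-6.8, -1.1, 2.1]
opening: 0.0135
grip_force: 50.0
```

```bash
python3 -c "
from h import *
st()"
```

```text
t 17.8 rear x mm -0.12 y -0.0 hole-.120 0.68 F x,y,z -6.89 -0.5 2.12 M [-0.18  1.27  0.02]
```

Request:
send_rows(plan=[[[0.012,0,0],[0,0,0]],[[0.012,0,0],[0,0,0]],[[0.012,0,0],[0,0,0]],[[0,0,0],[0,0,0]],[[0,0,0],[0,0,0]],[[0,0,0],[0,0,0]],[[0,0,0],[0,0,0]],[[0,0,0],[0,0,0]],[[0,0,0],[0,0,0]],[[0,0,0],[0,0,0]]])

```text
time: 19.05
tool_pos: [0.5519, -0.1878, 0.1537]
tool_rot: [-3.141, 0.003, 0.087]
contact_force: [-9.8, -1.5, 2.9]
opening: 0.0139
grip_force: 50.0
```

```bash
python3 -c "
from h import *
st()"
```

```text
t 19.05 rear x mm 0.29 y -0.06 hole-.120 0.72 F x,y,z -9.91 -0.63 2.92 M [-0.14  1.57  0.05]
```

Request:
send_rows(plan=[[[-0.014,0,0],[0,0,0]],[[0,0,0.04],[0,0,0]],[[0,0,0.06],[0,0,0]],[[0,0,0.06],[0,0,0]],[[0,0,0.06],[0,0,0]],[[0,0,0.06],[0,0,0]],[[0,0,0.06],[0,0,0]],[[0,0,0],[0,0,0]],[[0,0,0],[0,0,0]],[[0,0,0],[0,0,0]]])

```text
time: 20.3
tool_pos: [0.5518, -0.1877, 0.1451]
tool_rot: [-3.141, 0.002, 0.087]
contact_force: [-7.7, -0.9, 2.4]
opening: 0.0137
grip_force: 50.0
```

```bash
python3 -c "
from h import *
st()"
```

```text
t 20.3 rear x mm 0.24 y 0.06 hole-.120 -7.86 F x,y,z -7.74 -0.21 2.44 M [-0.12  1.34  0.01]
```

Request:
send_rows(plan=[[[0,0,0.06],[0,0,0]],[[0,0,0.06],[0,0,0]],[[0,0,0.06],[0,0,0]],[[0,0,0.06],[0,0,0]],[[0,0,0.06],[0,0,0]],[[0,0,0.06],[0,0,0]],[[0,0,0.02],[0,0,0]],[[0,0,0],[0,0,0]],[[0,0,0],[0,0,0]],[[0,0,0],[0,0,0]]])

```text
time: 21.55
tool_pos: [0.5518, -0.1877, 0.1357]
tool_rot: [-3.141, 0.002, 0.087]
contact_force: [-9.0, 0.4, 2.8]
opening: 0.0135
grip_force: 50.0
```

```bash
python3 -c "
from h import *
st()"
```

```text
t 21.55 rear x mm 0.25 y 0.08 hole-.120 -17.34 F x,y,z -8.92 1.16 2.83 M [-0.07  1.3   0.03]
```

Next come finer steps of 2.5 mm.

Request:
send_rows(plan=[[[0,0,0.025],[0,0,0]],[[0,0,0.025],[0,0,0]],[[0,0,0.025],[0,0,0]],[[0,0,0.025],[0,0,0]],[[0,0,0],[0,0,0]],[[0,0,0],[0,0,0]],[[0,0,0],[0,0,0]],[[0,0,0],[0,0,0]],[[0,0,0],[0,0,0]],[[0,0,0],[0,0,0]]])

```text
time: 22.8
tool_pos: [0.5519, -0.1877, 0.1326]
tool_rot: [-3.141, 0.002, 0.087]
contact_force: [-6.0, -2.0, -1.7]
opening: 0.0133
grip_force: 50.0
```

```bash
python3 -c "
from h import *
st()"
```

```text
t 22.8 rear x mm 0.32 y 0.04 hole-.120 -20.37 F x,y,z -6.15 -1.49 -1.67 M [-0.21  1.06  0.01]
```

Request:
send_rows(plan=[[[0,0,0.016],[0,0,0]],[[0,0,0.016],[0,0,0]],[[0,0,0.016],[0,0,0]],[[0,0,0],[0,0,0]],[[0,0,0],[0,0,0]],[[0,0,0],[0,0,0]],[[0,0,0],[0,0,0]],[[0,0,0],[0,0,0]],[[0,0,0],[0,0,0]],[[0,0,0],[0,0,0]]])

```text
time: 24.05
tool_pos: [0.5521, -0.1877, 0.132]
tool_rot: [-3.141, 0.001, 0.087]
contact_force: [-6.7, -0.8, 3.4]
opening: 0.0135
grip_force: 50.0
```

```bash
python3 -c "
from h import *
st()"
```

```text
t 24.05 rear x mm 0.5 y -0.01 hole-.120 -21.0 F x,y,z -6.77 -0.24 3.38 M [-0.15  1.18  0.03]
```

Run:
```python
from h import *
r=cam("wrist");save("w3",*r)
W=np.load("pics/w3.npz")["W"];X=W@n-.5632;Y=W@yy;Z=W[...,2]
sub=np.zeros(X.shape,bool);sub[60:230,150:360]=1
for zl in((.125,.138),(.1385,.144),(.144,.162)):
  for xl in((-.012,-.005),(-.005,.003)):
    m=sub&(abs(Y+.235)<.034)&(Z>zl[0])&(Z<zl[1])&(X>xl[0])&(X<xl[1])
    if m.sum():print(zl,xl,m.sum(),"X",np.percentile(X[m],[5,50]).round(4),"Y",Y[m].min().round(4),Y[m].max().round(4),"Z",Z[m].max().round(4),np.median(Z[m]).round(4))
cv2.imwrite("pics/w3b.png",cv2.resize(r[0][60:240,150:360],None,fx=3.3,fy=3.3,interpolation=cv2.INTER_CUBIC))
```

```text
(0.1385, 0.144) (-0.012, -0.005) 54 X [-0.0119 -0.0115] Y -0.2413 -0.2279 Z 0.144 0.1435
(0.144, 0.162) (-0.012, -0.005) 19 X [-0.0117 -0.0113] Y -0.2413 -0.2295 Z 0.1451 0.1443
```

View pics/w3b.png

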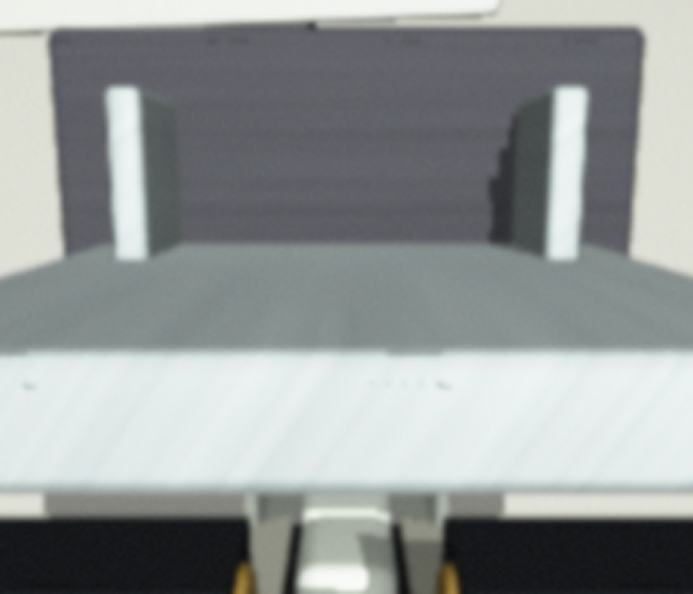

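The camera is now above and behind the board, so the board hides the catch. The force will show whether the catch is out: I'll ease back 1 mm and see if the spring still pushes.

Request:
send_rows(plan=[[[-0.02,0,0],[0,0,0]],[[-0.02,0,0],[0,0,0]],[[0,0,0],[0,0,0]],[[0,0,0],[0,0,0]],[[0,0,0],[0,0,0]],[[0,0,0],[0,0,0]],[[0,0,0],[0,0,0]],[[0,0,0],[0,0,0]],[[0,0,0],[0,0,0]],[[0,0,0],[0,0,0]]])

```text
time: 25.35
tool_pos: [0.5514, -0.1878, 0.132]
tool_rot: [-3.141, 0.001, 0.087]
contact_force: [-5.5, -2.0, 2.5]
opening: 0.0141
grip_force: 50.0
```

```bash
python3 -c "
from h import *
st()"
```

```text
t 25.35 rear x mm -0.2 y -0.02 hole-.120 -20.98 F x,y,z -5.69 -1.5 2.5 M [-0.07  0.94 -0.05]
```

Request:
send_rows(plan=[[[0,0,0.016],[0,0,0]],[[0,0,0.016],[0,0,0]],[[0,0,0.016],[0,0,0]],[[0,0,0],[0,0,0]],[[0,0,0],[0,0,0]],[[0,0,0],[0,0,0]],[[0,0,0],[0,0,0]],[[0,0,0],[0,0,0]],[[0,0,0],[0,0,0]],[[0,0,0],[0,0,0]]])

```text
time: 26.6
tool_pos: [0.552, -0.1878, 0.131]
tool_rot: [3.142, -0.001, 0.087]
contact_force: [-2.9, 1.9, 5.7]
opening: 0.0136
grip_force: 50.0
```

```bash
python3 -c "
from h import *
st()"
```

```text
t 26.6 rear x mm 0.45 y -0.01 hole-.120 -22.0 F x,y,z -2.71 2.15 5.69 M [ 0.31  0.62 -0.03]
```

Request:
send_rows(plan=[[[0,0,0.016],[0,0,0]],[[0,0,0.016],[0,0,0]],[[0,0,0],[0,0,0]],[[0,0,0],[0,0,0]],[[0,0,0],[0,0,0]],[[0,0,0],[0,0,0]],[[0,0,0],[0,0,0]],[[0,0,0],[0,0,0]],[[0,0,0],[0,0,0]],[[0,0,0],[0,0,0]]])

```text
time: 27.85
tool_pos: [0.5521, -0.1878, 0.1308]
tool_rot: [3.141, -0.001, 0.087]
contact_force: [-4.5, 2.1, 9.3]
opening: 0.0139
grip_force: 50.0
```

```bash
python3 -c "
from h import *
st()"
```

```text
t 27.85 rear x mm 0.46 y -0.06 hole-.120 -22.19 F x,y,z -4.34 2.47 9.3 M [ 0.46  0.88 -0.01]
```

It has hit a hard stop downward, so it's home. I'll ease both axes to confirm that the catch no longer pushes.

Request:
send_rows(plan=[[[-0.02,0,0],[0,0,0]],[[-0.02,0,0],[0,0,0]],[[-0.01,0,-0.016],[0,0,0]],[[0,0,0],[0,0,0]],[[0,0,0],[0,0,0]],[[0,0,0],[0,0,0]],[[0,0,0],[0,0,0]],[[0,0,0],[0,0,0]],[[0,0,0],[0,0,0]],[[0,0,0],[0,0,0]]])

```text
time: 29.1
tool_pos: [0.5516, -0.1879, 0.1308]
tool_rot: [3.141, -0.003, 0.087]
contact_force: [1.3, 2.0, 5.8]
opening: 0.0139
grip_force: 50.0
```

```bash
python3 -c "
from h import *
st()"
```

```text
t 29.1 rear x mm 0.04 y -0.07 hole-.120 -22.17 F x,y,z 1.47 1.91 5.83 M [ 0.56 -0.32  0.02]
```

Request:
send_rows(plan=[[[0,0,0],[0,0,0]],[[0,0,0],[0,0,0]],[[0,0,0],[0,0,0]],[[0,0,0],[0,0,0]],[[0,0,0],[0,0,0]],[[0,0,0],[0,0,0]],[[0,0,0],[0,0,0]],[[0,0,0],[0,0,0]],[[0,0,0],[0,0,0]],[[0,0,0],[0,0,0]]], gripper=0)

```text
time: 30.35
tool_pos: [0.5507, -0.1879, 0.1304]
tool_rot: [-3.142, -0.0, 0.087]
contact_force: [-0.5, 0.2, -0.6]
opening: 0.0455
grip_force: 0.0
```

Request:
send_rows(plan=[[[0,0,-0.2],[0,0,0]],[[0,0,-0.4],[0,0,0]],[[0,0,-0.6],[0,0,0]],[[0,0,-0.8],[0,0,0]],[[-0.5,0,-0.8],[0,0,0]],[[-0.9,0,-0.5],[0,0,0]],[[-0.9,0,0],[0,0,0]],[[-0.9,0,0],[0,0,0]],[[-0.9,0,0],[0,0,0]],[[0,0,0],[0,0,0]]])

```text
time: 31.6
tool_pos: [0.448, -0.1971, 0.2142]
tool_rot: [3.141, -0.001, 0.086]
contact_force: [0.8, -0.1, -0.4]
opening: 0.046
grip_force: 0.0
```

Request:
send_rows(plan=[[[0,0,0],[0,0.05,0]],[[0,0,0],[0,0.05,0]],[[0,0,0],[0,0.05,0]],[[0,0,0],[0,0.05,0]],[[0,0,0],[0,0.05,0]],[[0,0,0],[0,0.05,0]],[[0,0,0],[0,0.05,0]],[[0,0,0],[0,0.05,0]],[[0,0,0],[0,0,0]],[[0,0,0],[0,0,0]]])

```text
time: 32.85
tool_pos: [0.4492, -0.1974, 0.2135]
tool_rot: [3.141, -0.628, 0.088]
contact_force: [-1.0, 0.0, 0.3]
opening: 0.0461
grip_force: 0.0
```

Run:
```python
from h import *
st()
r=cam("wrist");save("w4",*r);im=r[0]
W=np.load("pics/w4.npz")["W"];X=W@n-.5632;Y=W@yy;Z=W[...,2]
a=(abs(Y+.235)<.07)&(X<.004)&(X>-.08)&(Z>.02)
for nm,m in (("catch",(abs(Y+.235)<.008)&(Z>.142)&(Z<.162)&(X>-.0115)&(X<.0)),("plate",(X>-.009)&(X<-.002)&(abs(Y+.235)<.034)&(Z<.147)&(Z>.07)),("fin",(abs(Y+.235)<.01)&(X>-.05)&(X<-.012)&(Z>.16))):
    if m.sum():print(nm,m.sum(),"X",np.percentile(X[m],[5,50,95]).round(4),"Y",Y[m].min().round(4),Y[m].max().round(4),"Z",np.percentile(Z[m],[2,50,99]).round(4))
v,u=np.where(a);print(u.min(),u.max(),v.min(),v.max())
c=im[max(v.min()-15,0):v.max()+15,max(u.min()-15,0):u.max()+15]
k=min(780/c.shape[1],590/c.shape[0]);cv2.imwrite("pics/w4b.png",cv2.resize(c,None,fx=k,fy=k,interpolation=cv2.INTER_CUBIC))
```

```text
t 32.85 rear x mm -102.89 y -0.65 hole-.120 60.52 F x,y,z -1.0 0.13 0.32 M [-0.01  0.37 -0.  ]
catch 219 X [-0.0088 -0.0029 -0.0002] Y -0.2425 -0.227 Z [0.1509 0.1554 0.1617]
plate 1694 X [-0.007  -0.0042 -0.0034] Y -0.2669 -0.2027 Z [0.0722 0.1134 0.1416]
fin 540 X [-0.0459 -0.033  -0.0182] Y -0.2419 -0.2281 Z [0.1612 0.1644 0.166 ]
172 335 82 198
```

View pics/w4b.png

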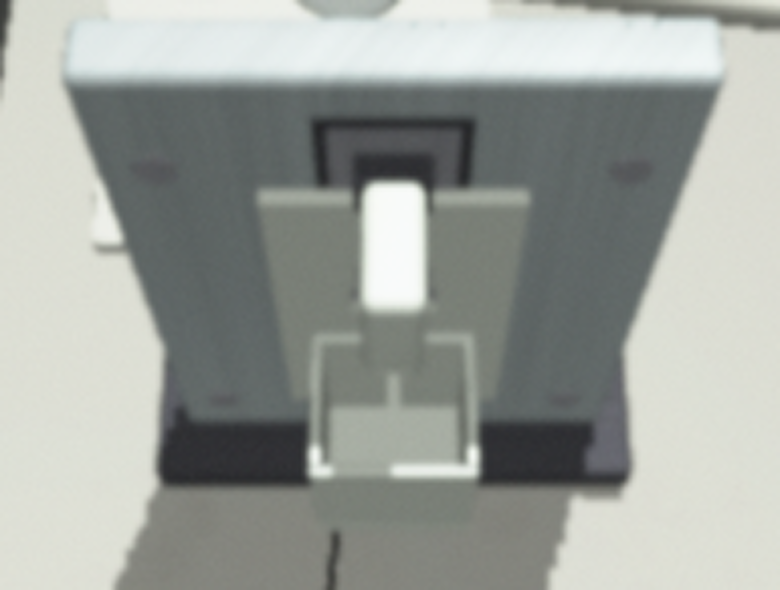

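The holder hangs upright and centred. The catch is visible above the plate's top edge at (395,165) and stands 8.8 mm proud, and the gripper is clear.

```bash
python3 -c "
from cell import robot
print(robot.hand_in())"
```

```text
the job is handed in; nothing more can be done
None
```

The pen holder hangs upright and fully home on the stud, the catch has sprung out about 9 mm over the plate's top edge, the highest push against the stand at any reading was about 10 N, and the job is handed in.

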